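# Raise the tealight to the marker

## Robot

A 7-joint arm with a two-finger parallel gripper is mounted at the origin on the work surface. World frame = base frame: x ahead of the robot, y to its left, z up, the work surface at z = 0. Lengths are in m, angles in rad, forces in N, time in s.
With the tool pointing down it reaches from about 0.425 to 0.925 m from the base axis. Payload 6.8 kg.
Tool frame: the origin (TCP) lies between the finger pads; the fingertips stand r.tcp_to_tips ahead of it and the grasp point (between the pads) lies 3 mm ahead of it (r.tcp_to_tips is the distance from the TCP to the fingertips, in m); z points along the fingers, y is the line along which they close (so a half turn about z gives the same grasp; the last joint's range is limited). The gripper opens to 85 mm and grips with 20 to 120 N. Pads are 22 mm wide; open, the fingers measure 114 mm over their backs; the gripper's body (76 mm by 85 mm) begins 54 mm behind the grasp point. The pads swing forward as they close: fully open they stand 13 mm farther back than shut.
Start: joints at [1.104, 0.477, 0.022, 1.555, -0.011, 1.109, -0.083], TCP at [0.237, -0.632, 0.253] pointing down, gripper open.
Joint ranges: [-2.96, 2.96], [-0.34, 2.1], [-1.41, 1.46], [0.24, 2.44], [-1.37, 4.51], [0.17, 1.92], [-2.96, 2.96]. Speed limits (rad/s): [2.39, 2.39, 3.14, 3.14, 3.14, 3.14, 3.14].

## Interface

Orientations are given as a rotation vector (axis times angle).
In Python, from bench import r gives the robot as it stands. The module is installed in compiled form; this text tells all that it offers.
- The arm moves only by the tool step_arm, never from a script. Its argument "moves" is a list of rows, each an object of numbers: "rx", "ry", "rz": the turn, a rotation vector about the tool's x, y, z in degrees; "dx", "dy", "dz": the shift along the tool's x, y, z in mm; "gripper": the opening, from -1 (shut) to 1 (fully open). In form: [{"rx": .., "ry": .., "rz": .., "dx": .., "dy": .., "dz": .., "gripper": ..}, ...]. A call has 1 to 20 rows; each row shifts and turns the commanded pose from where the row before left it, along the tool's axes as they then stand; what a row does not reach is not made up. A row lasts 1/8 s, in which the tool goes at most 62.5 mm and 10.7 degrees, less where a joint would pass 70% of its speed; a pose out of reach is approached as far as the arm can. A call is refused whole if a number of a shift passes 62.5 or a number of a turn 10.7, either way. A call with a gripper value outside its range is refused whole. The fingers move at their own pace and stop on an object; "grip_force" is the grip in N (left out, the last holds). Time passes only in rows, so rows that do not move let the fingers close. It gives the time, the measured TCP pose, the force, the opening and the grip force at its end, in the units of the state.
- r.get_obs(): the state, without advancing time (a new reading comes with each control period).
- r.grab_frame(name): name is "scene" or "top"; returns the picture (400x640x3 uint8, blue, green, red); there is no depth.
- r.camera_info(name): a dict with "mtx" (3x3 intrinsics, pixels), "D" ([k1, k2, p1, p2, k3] as OpenCV has them; the pictures are not rectified), "rvec" (rotation vector, rad) and "tvec" (3), from world to camera coordinates, as OpenCV has them. Camera axes: x right, y down, z forward; pixel columns grow to the right and rows downward; lengths in m; the calibration is good to about 2 mm. A picture is of the moment at which its call begins. camera_info takes no time and is no camera call.
- r.hand_in(): hands the job in; it is judged then, once.
The state is a dict: "clock": time; "joints": joint angles; "qvel": joint speeds; "tau": joint torques, N m; "tcp_pos": TCP position; "orientation": TCP orientation; "contact_force": force on the tool from outside, world axes, zero at the start; "moment": the same for the moment, N m; "grip_width": finger opening in m; "gripper_force": force on a finger pad.
Only numpy, scipy, OpenCV 4.12 (cv2) and the standard library are available. Lean on these libraries where they do the work, as an engineer would, in place of code of your own. Each camera call takes 0.05 s, during which the arm holds its last target. There are 200 camera calls.

## Task

Build up the tealight inside the slotted tube so that its rim comes level with the brass marker: stack two of the three wooden discs flat in the tube, the thicker of the two at the bottom, and set the tealight upright on top of them. Choose the two discs that bring the tealight's rim (not its flame) nearest to the middle of the marker. Leave the spare disc, the marker and everything else on the mantel where they are.

Things in the scene. Friction and masses are not known exactly. Their poses are not given: they have to be found in the camera images.
- tube (a point): Centre of the floor inside the slotted steel tube, 6 mm above the shelf. Inside diameter 66 mm, outside 76 mm; the open top is 78 mm above this floor. The wall stands only on the +x and -x sides of this point (arcs of about 90 degrees); on its +y and -y sides are full-height slots 46 mm wide, so fingers that close along this y axis can go down the slots. z is up.
- stand: Dark wooden board, 6 mm thick, fixed to the granite shelf (top at z = 0), that carries the tube and the marker's post. Origin on the shelf under the tube's axis, same axes as the tube. The board reaches from 56 mm to -x to 100 mm to +x of it and 50 mm to either side.
- marker_mid (a point): Middle of the brass marker, a block 34 x 26 mm and 14 mm high (faces 7 mm above and below this point), stiffly clamped on an upright steel post (8 mm diameter, top 120 mm above the shelf) 80 mm to the +x side of the tube's axis. This point is 76 mm to +x of that axis, 78 to 102 mm above the shelf, different each time. z is up.
- disc_thin_center (a point): Centre (half-way up) of the thin wooden disc, 60 mm diameter, 20 mm thick, lying flat on the shelf (z = 0). The three discs are of the same wood and diameter and differ only in thickness.
- disc_mid_center (a point): Centre (half-way up) of the middle wooden disc, 60 mm diameter, 30 mm thick, lying flat on the shelf.
- disc_thick_center (a point): Centre (half-way up) of the thick wooden disc, 60 mm diameter, 40 mm thick, lying flat on the shelf.
- tealight_center (a point): Centre (half-way up the body) of the white plastic battery tealight, a cylinder of 60 mm diameter and 24 mm height standing on the shelf, with a small moulded flame 12 mm high in the middle of its top.
- tealight_rim (a point): Centre of the flat top face of the tealight's body, at the height of its rim, 24 mm above its underside (flame not counted).
- bell: Bystander, not to be disturbed: chrome desk bell with a press button on top, 80 mm diameter, 54 mm high. Origin at the centre of its underside, on the shelf.
- spinning_top: Bystander, not to be disturbed: light wooden spinning top in a small white saucer, one piece, 66 mm diameter, 55 mm high. Origin at the centre of its underside, on the shelf.
- pot: Bystander, not to be disturbed: turquoise ceramic pot, 110 mm diameter, 85 mm high. Origin at the centre of its underside, on the shelf.
- vase: Bystander, not to be disturbed: squat black glass vase, 116 mm diameter, 88 mm high. Origin at the centre of its underside, on the shelf.
- sunglasses_case: Bystander, not to be disturbed: stainless steel hinged sunglasses case, 160 (its x) x 64 (its y) x 45 mm high. Origin at the centre of its underside, on the shelf.
- keepsake_box: Bystander, not to be disturbed: dark wooden keepsake box, 114 (its x) x 84 (its y) x 55 mm high. Origin at the centre of its underside, on the shelf.
Mind the look-alikes: they are no part of the job. What is shaped like the part that bears disc_mid_center but purple is not meant. Leave any purple look-alike of the part that bears tealight_center alone.

How it is judged:
By the outcome, as a careful person would: the job done as asked, in the order asked, and still so for the second after the job is handed in, with the robot touching nothing.
It also fails if it takes over 64 s, if anything falls off the work surface, if the arm or the gripper's body presses on something with over 40 N, if the wrist force passes 120 N, or if a joint passes its speed limit or range.

## Working session

There is one attempt and no reset: what is moved stays moved. The work goes in short steps, Python scripts to look and compute and a tool call to move; the robot and the scene stay as the last step left them, time stands still between calls to the robot, and variables do not carry over. Pictures are saved under pics/ and viewed, at most 10 in all, crops included, and the job is handed in when it is done.

Besides the shell and the picture viewer there is one more tool, called after "Call:" as name([rows], argument=value, ...), one row to a line, values as JSON. step_arm: Moves the arm, as the interface text tells. Its arguments: {"type":"object","properties":{"moves":{"type":"array","items":{"type":"object","properties":{"rx":{"type":"number"},"ry":{"type":"number"},"rz":{"type":"number"},"dx":{"type":"number"},"dy":{"type":"number"},"dz":{"type":"number"},"gripper":{"type":"number"}}}},"grip_force":{"type":"number"}},"required":["moves"]}

```bash
mkdir -p pics; cat > h.py <<'E'
import numpy as np, cv2
from bench import r
from scipy.spatial.transform import Rotation as R
def cam(n):
    c=r.camera_info(n); return [np.array(c[k],float) for k in("mtx","D","rvec","tvec")]
def ray(n,uv,z):
    K,D,rv,t=cam(n); p=cv2.undistortPoints(np.array([[uv]],float),K,D)[0,0]
    M=cv2.Rodrigues(rv)[0]; o=-M.T@t.ravel(); d=M.T@np.array([p[0],p[1],1]); return o+d*(z-o[2])/d[2]
def proj(n,P):
    K,D,rv,t=cam(n); return cv2.projectPoints(np.array(P,float).reshape(-1,1,3),rv,t,K,D)[0][:,0]
def campos(n):
    K,D,rv,t=cam(n); return -cv2.Rodrigues(rv)[0].T@t.ravel()
E
python3 - <<'E'
from h import *
for n in("scene","top"):
    cv2.imwrite(f"pics/{n}0.png",r.grab_frame(n)); print(n,campos(n),cam(n)[0][0,0])
o=r.get_obs(); print(o, r.tcp_to_tips)
E
```

```text
scene [1.30487074 0.01460377 0.90101357] 421.0073481232862
top [ 0.36515641 -0.00958638  1.47901602] 447.8273808679001
{'clock': 0.1, 'joints': array([ 1.10388412,  0.4777157 ,  0.02230616,  1.55633681, -0.01151812,
        1.10929036, -0.08305694]), 'qvel': array([-0.00188206, -0.00145894,  0.00048219, -0.00253574,  0.00043705,
       -0.00138644,  0.0005468 ]), 'tau': array([ 4.39086740e-03, -5.97761393e+01,  1.61384225e+00, -2.81955439e+01,
        1.28866217e-02,  4.98701018e-03, -2.46416988e-06]), 'tcp_pos': array([ 0.23688118, -0.63154718,  0.25243002]), 'orientation': array([-3.08959055e+00, -5.60455634e-01,  5.84999453e-04]), 'contact_force': array([-0.40417387, -0.76152271, -0.77160384]), 'moment': array([-0.02675713,  0.05247234,  0.0181742 ]), 'gripper_force': 0.0, 'grip_width': 0.0857131794919976} 0.022
```

View pics/scene0.png

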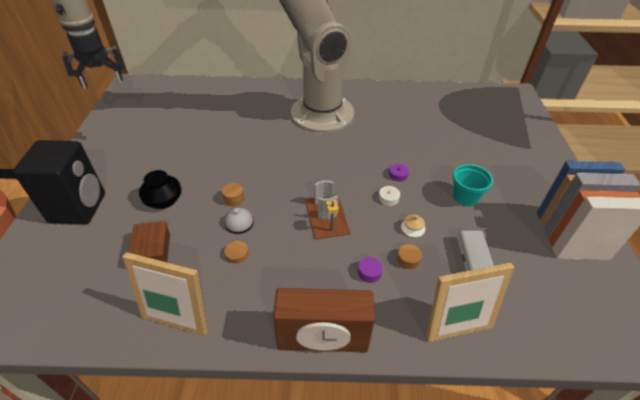

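View pics/top0.png

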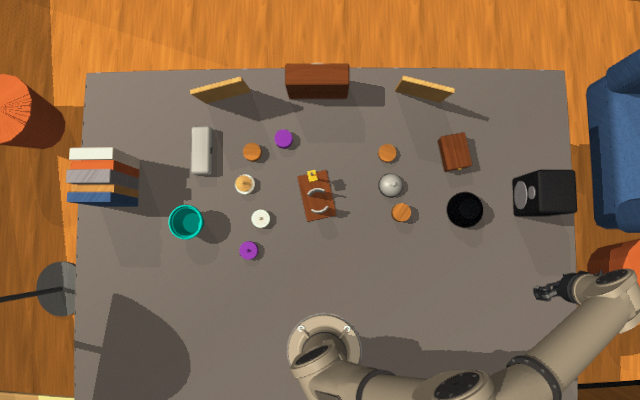

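The top view shows orange discs at (252,152), (388,153) and (402,212), and a white tealight at (261,219). The tube is at (318,198) and the marker at (312,175).

Look-alikes: purple disc at (284,139) and purple tealight at (249,250), both excluded. The spinning top in its saucer at (245,184) is a bystander. Next I'll take close crops to check the choice.

```bash
python3 - <<'E'
from h import *
T=cv2.imread("pics/top0.png");S=cv2.imread("pics/scene0.png")
def tile(im,c,w,s):
    u,v=c; t=cv2.resize(im[v-w//2:v+w//2,u-w//2:u+w//2],(s,s),interpolation=cv2.INTER_CUBIC)
    k=s/w
    for d in range(-(w//2)+ (w//2)%10,w//2,10):
        x=int((d+w/2)*k); cv2.line(t,(x,0),(x,5),(0,255,255),1); cv2.line(t,(0,x),(5,x),(0,255,255),1)
    cv2.putText(t,f"{u},{v}",(10,s-6),0,.45,(0,255,255),1); return t
r1=np.hstack([tile(T,c,40,200) for c in[(252,152),(388,153),(402,212),(261,219)]])
r2=np.hstack([tile(S,c,40,200) for c in[(409,256),(236,251),(232,194),(389,195)]])
cv2.imwrite("pics/c1.png",np.vstack([r1,r2]))
cv2.imwrite("pics/c2.png",np.hstack([tile(T,(318,195),60,400),tile(S,(328,208),70,400)]))
ang=np.linspace(0,2*np.pi,40)
def sil(n,x,y,h,rad,k=4):
    P=[(x+rad*np.cos(a),y+rad*np.sin(a),z) for a in ang for z in(0,h)]
    p=proj(n,P); return cv2.convexHull(((p+.5)).astype(np.float32))
from scipy.optimize import minimize
for name,ct,cs in[("A",(252,152),(409,256)),("B",(388,153),(236,251)),("C",(402,212),(232,194)),("tea",(261,219),(389,195))]:
    M={}
    for n,im,c in(("top",T,ct),("scene",S,cs)):
        hsv=cv2.cvtColor(im,cv2.COLOR_BGR2HSV).astype(int); H,s,v=hsv[...,0],hsv[...,1],hsv[...,2]
        m=((s>120)&(H<25)&(v>60)) if name!="tea" else ((v>130))
        w=np.zeros_like(m);w[c[1]-17:c[1]+17,c[0]-17:c[0]+17]=1; M[n]=(m&w,c)
    def cost(q,h,ret=False):
        o=[]
        for n in M:
            m,c=M[n]; k=8; a=sil(n,q[0],q[1],h,.03)[:,0]-np.array([c[0]-20,c[1]-20])
            big=np.zeros((40*k,40*k),np.uint8); cv2.fillPoly(big,[np.round(a*k).astype(int)],1)
            sm=cv2.resize(big.astype(np.float32),(40,40),interpolation=cv2.INTER_AREA)
            mm=m[c[1]-20:c[1]+20,c[0]-20:c[0]+20]; o.append(np.abs(sm-mm).sum())
        return o if ret else sum(o)
    p0=ray("top",ct,.02)[:2]
    for h in((.02,.03,.04) if name!="tea" else(.024,)):
        b=minimize(cost,p0,(h,),method="Nelder-Mead",options=dict(initial_simplex=[p0,p0+[.008,0],p0+[0,.008]]))
        print(name,h,b.x.round(4),round(b.fun,1),np.round(cost(b.x,h,True),1),[int(M[n][0].sum()) for n in M])
E
```

```text
A 0.02 [0.6495 0.2408] 89.0 [46.5 42.5] [277, 470]
A 0.03 [0.6513 0.2399] 72.7 [24.4 48.3] [277, 470]
A 0.04 [0.6508 0.2395] 141.4 [ 33.2 108.2] [277, 470]
B 0.02 [ 0.6485 -0.2091] 68.1 [20.4 47.7] [268, 410]
B 0.03 [ 0.6486 -0.2087] 134.1 [ 30.9 103.1] [268, 410]
B 0.04 [ 0.6486 -0.2091] 210.2 [ 47.1 163.1] [268, 410]
C 0.02 [ 0.4483 -0.2513] 146.2 [ 31.9 114.2] [296, 404]
C 0.03 [ 0.4483 -0.2507] 91.8 [27.  64.7] [296, 404]
C 0.04 [ 0.4497 -0.2495] 61.3 [16.6 44.7] [296, 404]
tea 0.024 [0.4303 0.211 ] 74.2 [20.7 53.6] [294, 358]
```

View pics/c1.png

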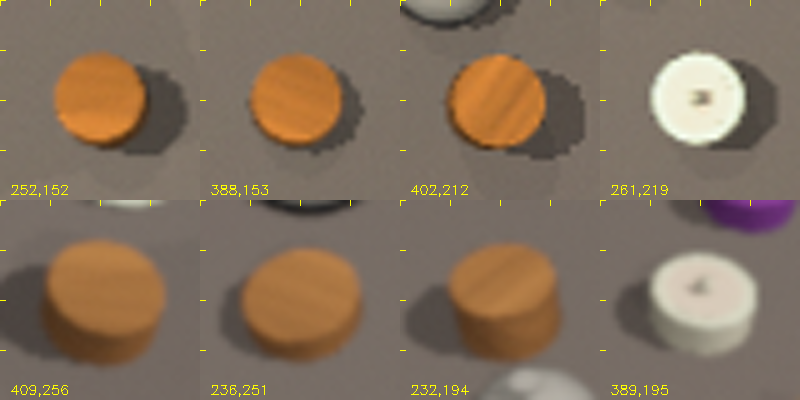

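View pics/c2.png

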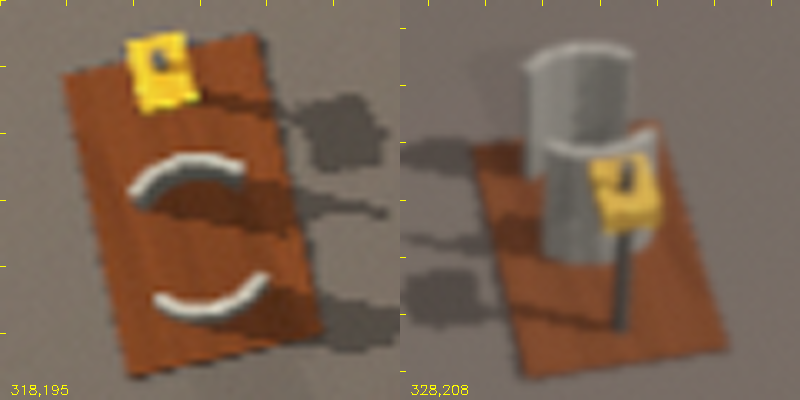

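Heights fit clearly: A is the mid disc, B the thin one and C the thick one. Next is the stand pose from its corners, and the marker height from its silhouette.

```bash
python3 - <<'E'
from h import *
from scipy.optimize import least_squares,minimize_scalar
T=cv2.imread("pics/top0.png");S=cv2.imread("pics/scene0.png")
t=(np.array([(65,75),(258,33),(322,335),(132,378)])+.5)/(400/60)-.5+[288,165]
s=(np.array([(328,350),(120,377),(74,145),(258,120)])+.5)/(400/70)-.5+[293,173]
L=np.array([(.1,.05),(.1,-.05),(-.056,-.05),(-.056,.05)])
def W(q,P):
    P=np.array(P,float); c,n=np.cos(q[2]),np.sin(q[2]); return np.c_[q[0]+c*P[:,0]-n*P[:,1],q[1]+n*P[:,0]+c*P[:,1],P[:,2]]
P=np.c_[L,[.006]*4]
for sel in("both","top","scene"):
    f=lambda q:np.r_[((proj("top",W(q,P))-t).ravel() if sel!="scene" else []),((proj("scene",W(q,P))-s).ravel() if sel!="top" else [])]
    b=least_squares(f,[.53,0,.2]); print(sel,b.x.round(4),np.degrees(b.x[2]).round(1),"rms",np.sqrt(2*b.cost/len(b.fun)).round(2))
    if sel=="both": q=b.x
for n,im,t0 in(("top",T,(312,175)),("scene",S,(332,207))):
    hsv=cv2.cvtColor(im,cv2.COLOR_BGR2HSV).astype(int); m=(hsv[...,0]>18)&(hsv[...,0]<35)&(hsv[...,1]>110)&(hsv[...,2]>90)
    w=np.zeros_like(m); w[t0[1]-12:t0[1]+12,t0[0]-12:t0[0]+12]=1; m&=w
    print(n,"area",m.sum(),"centroid",np.argwhere(m).mean(0)[::-1].round(1))
    for z in np.arange(.074,.108,.004):
        C=[(.076+a*.017,b_*.013,z+c*.007) for a in(1,-1) for b_ in(1,-1) for c in(1,-1)]
        C2=[(.076+a*.013,b_*.017,z+c*.007) for a in(1,-1) for b_ in(1,-1) for c in(1,-1)]
        o=[]
        for D in(C,C2):
            h=cv2.convexHull((proj(n,W(q,D))+.5).astype(np.float32))[:,0]-np.array(t0)+20
            big=np.zeros((320,320),np.uint8); cv2.fillPoly(big,[np.round(h*8).astype(int)],1)
            sm=cv2.resize(big.astype(np.float32),(40,40),interpolation=cv2.INTER_AREA); M=cv2.moments(sm)
            mm=m[t0[1]-20:t0[1]+20,t0[0]-20:t0[0]+20]
            o+= [round(float(np.abs(sm-mm).sum()),1),round(M["m10"]/M["m00"]-20+t0[0],1),round(M["m01"]/M["m00"]-20+t0[1],1)]
        print(round(z,3),o)
E
```

```text
both [0.4861 0.0204 0.2072] 11.9 rms 0.41
top [0.4852 0.0202 0.215 ] 12.3 rms 0.37
scene [0.4872 0.0205 0.2007] 11.5 rms 0.27
top area 98 centroid [311.8 175.5]
0.074 [35.7, 312.7, 176.4, 46.2, 312.7, 176.4]
0.078 [33.3, 312.7, 176.2, 45.6, 312.7, 176.2]
0.082 [30.0, 312.7, 176.0, 45.6, 312.7, 176.0]
0.086 [27.2, 312.6, 175.8, 45.3, 312.6, 175.8]
0.09 [24.1, 312.6, 175.6, 46.0, 312.6, 175.6]
0.094 [23.4, 312.5, 175.5, 45.1, 312.5, 175.4]
0.098 [23.2, 312.5, 175.3, 45.5, 312.5, 175.3]
0.102 [25.6, 312.5, 175.1, 46.3, 312.5, 175.1]
0.106 [25.6, 312.4, 174.9, 46.1, 312.4, 174.9]
scene area 124 centroid [331.7 206.7]
0.074 [146.9, 331.2, 212.8, 159.9, 331.2, 212.8]
0.078 [127.5, 331.3, 211.8, 137.5, 331.3, 211.7]
0.082 [109.3, 331.2, 210.7, 116.9, 331.3, 210.8]
0.086 [87.8, 331.4, 209.7, 97.5, 331.3, 209.7]
0.09 [67.0, 331.4, 208.7, 79.2, 331.4, 208.7]
0.094 [45.7, 331.5, 207.6, 61.2, 331.4, 207.7]
0.098 [29.2, 331.5, 206.6, 59.3, 331.5, 206.6]
0.102 [37.8, 331.6, 205.6, 65.6, 331.5, 205.6]
0.106 [57.0, 331.6, 204.5, 87.9, 331.6, 204.5]
```

```bash
python3 - <<'E'
from h import *
q=[.4861,.0204,.2072]
def W(P):
    P=np.array(P,float); c,n=np.cos(q[2]),np.sin(q[2]); return np.c_[q[0]+c*P[:,0]-n*P[:,1],q[1]+n*P[:,0]+c*P[:,1],P[:,2]]
out=[]
for n,o,w in(("top",(293,165),50),("scene",(303,180),50),("scene",(303,180),50)):
    im=cv2.imread(f"pics/{n}0.png"); k=8; g=cv2.resize(im[o[1]:o[1]+w,o[0]:o[0]+w],None,fx=k,fy=k,interpolation=cv2.INTER_CUBIC)
    def pl(P,col,cl=True): cv2.polylines(g,[np.round((proj(n,W(P))-np.array(o)+.5)*k).astype(int)],cl,col,1)
    if len(out)<2:
        for z,col in((.098,(0,0,255)),(.090,(255,0,0))):
            for d in(.007,-.007): pl([(.076+a*.017,b*.013,z+d) for a,b in((1,1),(1,-1),(-1,-1),(-1,1))],col)
        for c in(0,np.pi): pl([(.033*np.cos(a),.033*np.sin(a),.084) for a in np.linspace(c-.78,c+.78,12)],(0,255,0),False)
        pl([(.08,0,.12),(.08,0,.105)],(255,0,255),False)
    out.append(cv2.resize(g,(266,266)) if 0 else g)
cv2.imwrite("pics/c3.png",np.hstack(out[:2]))
E
```

```text
(no output)
```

View pics/c3.png

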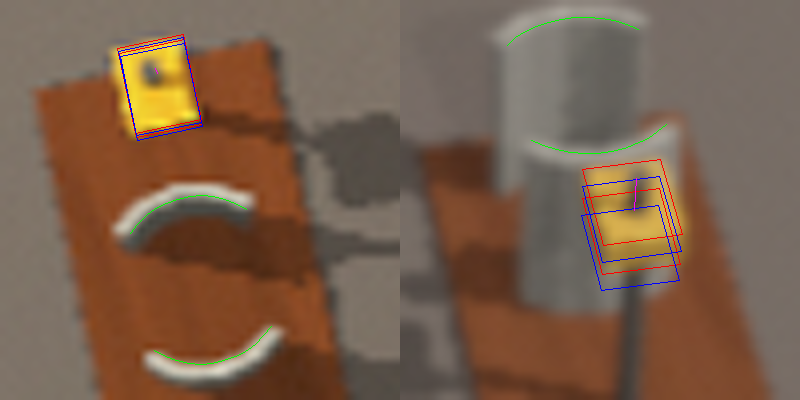

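The 0.098 outline (red) fits the marker in both views and the tube arcs match. The rim could come to 80, 90 or 100 mm, so I choose thick (C) plus mid (A), giving 100 mm. One wrist yaw (11.9°) serves every grasp.

Call:
step_arm([
  {"rz":8.7,"gripper":1},
  {"dx":14,"dy":-17,"dz":3,"gripper":1},
  {"dx":28,"dy":-33,"dz":7,"gripper":1},
  {"dx":28,"dy":-33,"dz":7,"gripper":1},
  {"dx":28,"dy":-33,"dz":7,"gripper":1},
  {"dx":28,"dy":-33,"dz":7,"gripper":1},
  {"dx":28,"dy":-33,"dz":7,"gripper":1},
  {"dx":28,"dy":-33,"dz":7,"gripper":1},
  {"dx":28,"dy":-33,"dz":7,"gripper":1},
  {"dx":28,"dy":-33,"dz":7,"gripper":1},
  {"dx":28,"dy":-33,"dz":7,"gripper":1},
  {"dx":14,"dy":-17,"dz":3,"gripper":1},
  {"gripper":1},
  {"gripper":1},
], grip_force=50)

```text
invalid input at $.moves[0]: expected keys rx, ry, rz, dx, dy, dz, gripper
```

```bash
cat >> h.py <<'E'
def go(x,y,z):
    o=r.get_obs(); M=R.from_rotvec(o["orientation"]); X=M.as_matrix()
    print("t",o["clock"],"tcp",o["tcp_pos"].round(4),"w",round(o["grip_width"],4),"F",o["contact_force"].round(1),"yawx",np.degrees(np.arctan2(X[1,0],X[0,0])).round(2),"tilt",np.degrees(np.arccos(-X[2,2])).round(2))
    print("tool mm",(M.inv().apply(np.array([x,y,z])-o["tcp_pos"])*1000).round(1))
E
python3 -c "
from h import *
go(.4497,-.2495,.035)"
```

```text
t 0.1 tcp [ 0.2369 -0.6315  0.2524] w 0.0857 F [-0.4 -0.8 -0.8] yawx 20.56 tilt 0.09
tool mm [ 333.5 -282.6  217.9]
```

All keys are needed in each row.

Call:
step_arm([
  {"rx":0,"ry":0,"rz":8.7,"dx":0,"dy":0,"dz":0,"gripper":1},
  {"rx":0,"ry":0,"rz":0,"dx":14,"dy":-17,"dz":3,"gripper":1},
  {"rx":0,"ry":0,"rz":0,"dx":28,"dy":-33,"dz":7,"gripper":1},
  {"rx":0,"ry":0,"rz":0,"dx":28,"dy":-33,"dz":7,"gripper":1},
  {"rx":0,"ry":0,"rz":0,"dx":28,"dy":-33,"dz":7,"gripper":1},
  {"rx":0,"ry":0,"rz":0,"dx":28,"dy":-33,"dz":7,"gripper":1},
  {"rx":0,"ry":0,"rz":0,"dx":28,"dy":-33,"dz":7,"gripper":1},
  {"rx":0,"ry":0,"rz":0,"dx":28,"dy":-33,"dz":7,"gripper":1},
  {"rx":0,"ry":0,"rz":0,"dx":28,"dy":-33,"dz":7,"gripper":1},
  {"rx":0,"ry":0,"rz":0,"dx":28,"dy":-33,"dz":7,"gripper":1},
  {"rx":0,"ry":0,"rz":0,"dx":28,"dy":-33,"dz":7,"gripper":1},
  {"rx":0,"ry":0,"rz":0,"dx":14,"dy":-17,"dz":3,"gripper":1},
  {"rx":0,"ry":0,"rz":0,"dx":0,"dy":0,"dz":0,"gripper":1},
  {"rx":0,"ry":0,"rz":0,"dx":0,"dy":0,"dz":0,"gripper":1},
], grip_force=50)

```text
clock: 1.85
tcp_pos: [0.4424, -0.2516, 0.1843]
orientation: [3.125, 0.323, -0.001]
contact_force: [0.5, 0.1, -0.1]
grip_width: 0.0854
gripper_force: 0.0
```

```bash
python3 -c "
from h import *
go(.4497,-.2495,.035)"
```

```text
t 1.85 tcp [ 0.4424 -0.2516  0.1843] w 0.0854 F [ 0.5  0.1 -0.1] yawx 11.79 tilt 0.04
tool mm [  7.6  -0.7 149.3]
```

Call:
step_arm([
  {"rx":0,"ry":0,"rz":0,"dx":7.6,"dy":-0.7,"dz":20,"gripper":1},
  {"rx":0,"ry":0,"rz":0,"dx":0,"dy":0,"dz":40,"gripper":1},
  {"rx":0,"ry":0,"rz":0,"dx":0,"dy":0,"dz":40,"gripper":1},
  {"rx":0,"ry":0,"rz":0,"dx":0,"dy":0,"dz":30,"gripper":1},
  {"rx":0,"ry":0,"rz":0,"dx":0,"dy":0,"dz":15,"gripper":1},
  {"rx":0,"ry":0,"rz":0,"dx":0,"dy":0,"dz":4.3,"gripper":1},
  {"rx":0,"ry":0,"rz":0,"dx":0,"dy":0,"dz":0,"gripper":1},
  {"rx":0,"ry":0,"rz":0,"dx":0,"dy":0,"dz":0,"gripper":-1},
  {"rx":0,"ry":0,"rz":0,"dx":0,"dy":0,"dz":0,"gripper":-1},
  {"rx":0,"ry":0,"rz":0,"dx":0,"dy":0,"dz":0,"gripper":-1},
  {"rx":0,"ry":0,"rz":0,"dx":0,"dy":0,"dz":0,"gripper":-1},
  {"rx":0,"ry":0,"rz":0,"dx":0,"dy":0,"dz":0,"gripper":-1},
  {"rx":0,"ry":0,"rz":0,"dx":0,"dy":0,"dz":0,"gripper":-1},
], grip_force=50)

```text
clock: 3.48
tcp_pos: [0.451, -0.2487, 0.0363]
orientation: [3.124, 0.324, 0.002]
contact_force: [-0.7, 0.2, 6.9]
grip_width: 0.0582
gripper_force: 52.5
```

```bash
python3 -c "
from h import *
go(.4861,.0204,.160)"
```

```text
t 3.475 tcp [ 0.451  -0.2487  0.0363] w 0.0582 F [-0.7  0.2  6.9] yawx 11.85 tilt 0.11
tool mm [  89.8 -256.  -123.9]
```

Call:
step_arm([
  {"rx":0,"ry":0,"rz":0,"dx":0,"dy":0,"dz":-14,"gripper":-1},
  {"rx":0,"ry":0,"rz":0,"dx":0,"dy":0,"dz":-30,"gripper":-1},
  {"rx":0,"ry":0,"rz":0,"dx":0,"dy":0,"dz":-40,"gripper":-1},
  {"rx":0,"ry":0,"rz":0,"dx":0,"dy":0,"dz":-40,"gripper":-1},
  {"rx":0,"ry":0,"rz":0,"dx":6,"dy":-16,"dz":0,"gripper":-1},
  {"rx":0,"ry":0,"rz":0,"dx":10,"dy":-30,"dz":0,"gripper":-1},
  {"rx":0,"ry":0,"rz":0,"dx":15,"dy":-40,"dz":0,"gripper":-1},
  {"rx":0,"ry":0,"rz":0,"dx":15,"dy":-40,"dz":0,"gripper":-1},
  {"rx":0,"ry":0,"rz":0,"dx":15,"dy":-40,"dz":0,"gripper":-1},
  {"rx":0,"ry":0,"rz":0,"dx":13,"dy":-40,"dz":0,"gripper":-1},
  {"rx":0,"ry":0,"rz":0,"dx":10,"dy":-30,"dz":0,"gripper":-1},
  {"rx":0,"ry":0,"rz":0,"dx":5.8,"dy":-20,"dz":0,"gripper":-1},
  {"rx":0,"ry":0,"rz":0,"dx":0,"dy":0,"dz":0,"gripper":-1},
  {"rx":0,"ry":0,"rz":0,"dx":0,"dy":0,"dz":0,"gripper":-1},
  {"rx":0,"ry":0,"rz":0,"dx":0,"dy":0,"dz":0,"gripper":-1},
], grip_force=50)

```text
clock: 5.35
tcp_pos: [0.4853, 0.0195, 0.1588]
orientation: [3.125, 0.322, -0.001]
contact_force: [-0.6, 0.0, -0.6]
grip_width: 0.0584
gripper_force: 53.8
```

```bash
python3 - <<'E'
from h import *
go(.4861,.0204,.110)
p=r.get_obs()["tcp_pos"]; b=p[2]-.035
n="scene"; im=r.grab_frame(n); cv2.imwrite("pics/s1.png",im); o=(288,160); w=75;k=8
g=cv2.resize(im[o[1]:o[1]+w,o[0]:o[0]+w],None,fx=k,fy=k,interpolation=cv2.INTER_CUBIC)
for z in(b,b+.04):
    P=[(p[0]+.03*np.cos(a),p[1]+.03*np.sin(a),z) for a in np.linspace(0,6.28,40)]
    cv2.polylines(g,[np.round((proj(n,P)-np.array(o)+.5)*k).astype(int)],True,(0,255,0),1)
cv2.imwrite("pics/c4.png",g)
E
```

```text
t 5.35 tcp [0.4853 0.0195 0.1588] w 0.0584 F [-0.6  0.  -0.6] yawx 11.75 tilt 0.04
tool mm [ 1.  -0.8 48.8]
```

View pics/c4.png

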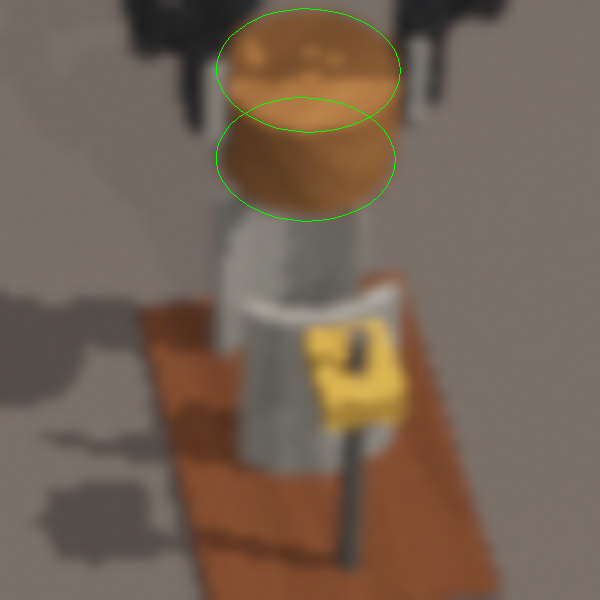

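The disc sits about 1 px right of and above my prediction, so there is a small bias between camera and arm. I'll fit it numerically.

```bash
cat > fit.py <<'E'
from h import *
from scipy.optimize import minimize
def fit(im,x0,zb,h,col,n="scene",vmin=None,rad=.03,box=None):
    hsv=cv2.cvtColor(im,cv2.COLOR_BGR2HSV).astype(int); H,s,v=hsv[...,0],hsv[...,1],hsv[...,2]
    m=((s>120)&(H<25)&(v>40)) if col=="o" else (v>120)&(s<60)
    c=proj(n,[(*x0,zb+h/2)])[0].round().astype(int)
    mm=m[c[1]-22:c[1]+22,c[0]-22:c[0]+22]; A=np.linspace(0,6.28,60)
    def cost(q):
        p=proj(n,[(q[0]+rad*np.cos(a),q[1]+rad*np.sin(a),z) for a in A for z in(zb,zb+h)])+.5-c+22
        big=np.zeros((352,352),np.uint8); cv2.fillPoly(big,[np.round(cv2.convexHull(p.astype(np.float32))*8).astype(int)],1)
        sm=cv2.resize(big.astype(np.float32),(44,44),interpolation=cv2.INTER_AREA)
        d=np.abs(sm-mm); return d[(0 if vmin is None else vmin-c[1]+22):(None if box is None else box-c[1]+22)].sum()
    x0=np.array(x0); best=min((minimize(cost,x0+d,method="Nelder-Mead",options=dict(initial_simplex=[x0+d,x0+d+[.004,0],x0+d+[0,.004]])) for d in([0,0],[-.003,.002],[.002,-.002])),key=lambda b:b.fun)
    return best.x.round(4),round(best.fun,1)
E
python3 - <<'E'
from fit import *
im=cv2.imread("pics/s1.png"); S=cv2.imread("pics/scene0.png"); p=r.get_obs()["tcp_pos"]
print(p)
for z in(.0363,.035): print("held",fit(im,p[:2],p[2]-z,.04,"o",vmin=172,box=190))
print("C before",fit(S,(.4497,-.2495),0,.04,"o"))
T=cv2.imread("pics/top0.png"); print("C top",fit(T,(.4497,-.2495),0,.04,"o",n="top"))
print("A",fit(S,(.651,.24),0,.03,"o"),fit(T,(.651,.24),0,.03,"o",n="top"))
E
```

```text
[0.48544501 0.01958851 0.15890826]
held (array([0.4784, 0.0205]), np.float64(23.3))
held (array([0.4798, 0.0204]), np.float64(24.1))
C before (array([ 0.4469, -0.2509]), np.float64(41.6))
C top (array([ 0.4499, -0.2492]), np.float64(16.2))
A (array([0.6504, 0.2394]), np.float64(47.8)) (array([0.6524, 0.2409]), np.float64(21.0))
```

Camera estimates of x differ by a few mm, so I'll use contact: lower to just inside the rim, gently, and read the force.

Call:
step_arm([
  {"rx":0,"ry":0,"rz":0,"dx":1.4,"dy":0.8,"dz":10,"gripper":-1},
  {"rx":0,"ry":0,"rz":0,"dx":0,"dy":0,"dz":15,"gripper":-1},
  {"rx":0,"ry":0,"rz":0,"dx":0,"dy":0,"dz":10,"gripper":-1},
  {"rx":0,"ry":0,"rz":0,"dx":0,"dy":0,"dz":2,"gripper":-1},
  {"rx":0,"ry":0,"rz":0,"dx":0,"dy":0,"dz":2,"gripper":-1},
  {"rx":0,"ry":0,"rz":0,"dx":0,"dy":0,"dz":1.5,"gripper":-1},
  {"rx":0,"ry":0,"rz":0,"dx":0,"dy":0,"dz":0,"gripper":-1},
  {"rx":0,"ry":0,"rz":0,"dx":0,"dy":0,"dz":0,"gripper":-1},
], grip_force=50)

```text
clock: 6.4
tcp_pos: [0.4873, 0.0202, 0.1187]
orientation: [3.125, 0.324, 0.001]
contact_force: [-0.5, 0.5, -0.2]
grip_width: 0.0586
gripper_force: 53.8
```

```bash
python3 -c "
from h import *
go(.4868,.019,.116)"
```

```text
t 6.4 tcp [0.4873 0.0202 0.1187] w 0.0586 F [-0.5  0.5 -0.2] yawx 11.86 tilt 0.03
tool mm [-0.7  1.1  2.7]
```

Call:
step_arm([
  {"rx":0,"ry":0,"rz":0,"dx":0,"dy":0.6,"dz":1,"gripper":-1},
  {"rx":0,"ry":0,"rz":0,"dx":0,"dy":0,"dz":1,"gripper":-1},
  {"rx":0,"ry":0,"rz":0,"dx":0,"dy":0,"dz":1,"gripper":-1},
  {"rx":0,"ry":0,"rz":0,"dx":0,"dy":0,"dz":1,"gripper":-1},
  {"rx":0,"ry":0,"rz":0,"dx":0,"dy":0,"dz":1,"gripper":-1},
  {"rx":0,"ry":0,"rz":0,"dx":0,"dy":0,"dz":1,"gripper":-1},
  {"rx":0,"ry":0,"rz":0,"dx":0,"dy":0,"dz":0,"gripper":-1},
  {"rx":0,"ry":0,"rz":0,"dx":0,"dy":0,"dz":0,"gripper":-1},
], grip_force=50)

```text
clock: 7.4
tcp_pos: [0.4873, 0.0196, 0.1125]
orientation: [3.125, 0.324, -0.0]
contact_force: [0.3, -0.1, -0.9]
grip_width: 0.0582
gripper_force: 53.8
```

Already about 8 mm inside with no force. A short probe in ±x will centre it.

Call:
step_arm([
  {"rx":0,"ry":0,"rz":0,"dx":1,"dy":0,"dz":0,"gripper":-1},
  {"rx":0,"ry":0,"rz":0,"dx":1,"dy":0,"dz":0,"gripper":-1},
  {"rx":0,"ry":0,"rz":0,"dx":1,"dy":0,"dz":0,"gripper":-1},
  {"rx":0,"ry":0,"rz":0,"dx":0,"dy":0,"dz":0,"gripper":-1},
], grip_force=50)

```text
clock: 7.9
tcp_pos: [0.4903, 0.0203, 0.1125]
orientation: [-3.125, -0.325, -0.0]
contact_force: [-0.3, -0.2, -0.5]
grip_width: 0.0586
gripper_force: 53.8
```

Call:
step_arm([
  {"rx":0,"ry":0,"rz":0,"dx":-1.5,"dy":0,"dz":0,"gripper":-1},
  {"rx":0,"ry":0,"rz":0,"dx":-1.5,"dy":0,"dz":0,"gripper":-1},
  {"rx":0,"ry":0,"rz":0,"dx":-1.5,"dy":0,"dz":0,"gripper":-1},
  {"rx":0,"ry":0,"rz":0,"dx":-1,"dy":0,"dz":0,"gripper":-1},
  {"rx":0,"ry":0,"rz":0,"dx":0,"dy":0,"dz":0,"gripper":-1},
], grip_force=50)

```text
clock: 8.52
tcp_pos: [0.4848, 0.019, 0.1125]
orientation: [3.125, 0.324, 0.0]
contact_force: [-0.3, 0.2, -0.7]
grip_width: 0.0587
gripper_force: 53.8
```

Free from x=.4848 to .4903, so the centre is about .4876. Now down.

Call:
step_arm([
  {"rx":0,"ry":0,"rz":0,"dx":2.8,"dy":0,"dz":2,"gripper":-1},
  {"rx":0,"ry":0,"rz":0,"dx":0,"dy":0,"dz":10,"gripper":-1},
  {"rx":0,"ry":0,"rz":0,"dx":0,"dy":0,"dz":15,"gripper":-1},
  {"rx":0,"ry":0,"rz":0,"dx":0,"dy":0,"dz":15,"gripper":-1},
  {"rx":0,"ry":0,"rz":0,"dx":0,"dy":0,"dz":12,"gripper":-1},
  {"rx":0,"ry":0,"rz":0,"dx":0,"dy":0,"dz":8,"gripper":-1},
  {"rx":0,"ry":0,"rz":0,"dx":0,"dy":0,"dz":4,"gripper":-1},
  {"rx":0,"ry":0,"rz":0,"dx":0,"dy":0,"dz":2,"gripper":-1},
  {"rx":0,"ry":0,"rz":0,"dx":0,"dy":0,"dz":0,"gripper":-1},
  {"rx":0,"ry":0,"rz":0,"dx":0,"dy":0,"dz":0,"gripper":-1},
], grip_force=50)

```text
clock: 9.78
tcp_pos: [0.4879, 0.0197, 0.0448]
orientation: [3.125, 0.324, 0.001]
contact_force: [0.1, 0.4, -1.4]
grip_width: 0.0587
gripper_force: 53.8
```

Call:
step_arm([
  {"rx":0,"ry":0,"rz":0,"dx":0,"dy":0,"dz":1,"gripper":-1},
  {"rx":0,"ry":0,"rz":0,"dx":0,"dy":0,"dz":0.8,"gripper":-1},
  {"rx":0,"ry":0,"rz":0,"dx":0,"dy":0,"dz":0,"gripper":0.6},
  {"rx":0,"ry":0,"rz":0,"dx":0,"dy":0,"dz":0,"gripper":1},
  {"rx":0,"ry":0,"rz":0,"dx":0,"dy":0,"dz":0,"gripper":1},
  {"rx":0,"ry":0,"rz":0,"dx":0,"dy":0,"dz":0,"gripper":1},
  {"rx":0,"ry":0,"rz":0,"dx":0,"dy":0,"dz":-5,"gripper":1},
  {"rx":0,"ry":0,"rz":0,"dx":0,"dy":0,"dz":-15,"gripper":1},
  {"rx":0,"ry":0,"rz":0,"dx":0,"dy":0,"dz":-30,"gripper":1},
  {"rx":0,"ry":0,"rz":0,"dx":0,"dy":0,"dz":-40,"gripper":1},
  {"rx":0,"ry":0,"rz":0,"dx":0,"dy":0,"dz":-40,"gripper":1},
  {"rx":0,"ry":0,"rz":0,"dx":0,"dy":0,"dz":-10,"gripper":1},
  {"rx":0,"ry":0,"rz":0,"dx":0,"dy":0,"dz":0,"gripper":1},
], grip_force=50)

```text
clock: 11.4
tcp_pos: [0.4878, 0.0196, 0.1836]
orientation: [3.125, 0.324, 0.003]
contact_force: [-0.7, -0.8, 0.1]
grip_width: 0.0855
gripper_force: 0.0
```

```bash
python3 -c "
from h import *
go(.6515,.2399,.026)"
```

```text
t 11.4 tcp [0.4878 0.0196 0.1836] w 0.0855 F [-0.7 -0.8  0.1] yawx 11.85 tilt 0.11
tool mm [ 205.1 -182.1  157.9]
```

Call:
step_arm([
  {"rx":0,"ry":0,"rz":0,"dx":12,"dy":-12,"dz":0,"gripper":1},
  {"rx":0,"ry":0,"rz":0,"dx":30,"dy":-28,"dz":0,"gripper":1},
  {"rx":0,"ry":0,"rz":0,"dx":40,"dy":-35,"dz":0,"gripper":1},
  {"rx":0,"ry":0,"rz":0,"dx":40,"dy":-35,"dz":0,"gripper":1},
  {"rx":0,"ry":0,"rz":0,"dx":40,"dy":-35,"dz":0,"gripper":1},
  {"rx":0,"ry":0,"rz":0,"dx":30,"dy":-25,"dz":0,"gripper":1},
  {"rx":0,"ry":0,"rz":0,"dx":13.7,"dy":-12.6,"dz":10,"gripper":1},
  {"rx":0,"ry":0,"rz":0,"dx":0,"dy":0,"dz":30,"gripper":1},
  {"rx":0,"ry":0,"rz":0,"dx":0,"dy":0,"dz":40,"gripper":1},
  {"rx":0,"ry":0,"rz":0,"dx":0,"dy":0,"dz":25,"gripper":1},
  {"rx":0,"ry":0,"rz":0,"dx":0,"dy":0,"dz":0,"gripper":1},
  {"rx":0,"ry":0,"rz":0,"dx":0,"dy":0,"dz":0,"gripper":1},
], grip_force=50)

```text
clock: 12.9
tcp_pos: [0.6516, 0.2406, 0.0781]
orientation: [-3.125, -0.324, -0.0]
contact_force: [-0.1, -0.8, 0.4]
grip_width: 0.0854
gripper_force: 0.0
```

```bash
python3 -c "
from h import *
go(.652,.2405,.026)"
```

```text
t 12.9 tcp [0.6516 0.2406 0.0781] w 0.0854 F [-0.1 -0.8  0.4] yawx 11.84 tilt 0.01
tool mm [ 0.4  0.2 52.1]
```

Call:
step_arm([
  {"rx":0,"ry":0,"rz":0,"dx":0.4,"dy":0.2,"dz":15,"gripper":1},
  {"rx":0,"ry":0,"rz":0,"dx":0,"dy":0,"dz":20,"gripper":1},
  {"rx":0,"ry":0,"rz":0,"dx":0,"dy":0,"dz":12,"gripper":1},
  {"rx":0,"ry":0,"rz":0,"dx":0,"dy":0,"dz":5,"gripper":1},
  {"rx":0,"ry":0,"rz":0,"dx":0,"dy":0,"dz":0,"gripper":1},
  {"rx":0,"ry":0,"rz":0,"dx":0,"dy":0,"dz":0,"gripper":-1},
  {"rx":0,"ry":0,"rz":0,"dx":0,"dy":0,"dz":0,"gripper":-1},
  {"rx":0,"ry":0,"rz":0,"dx":0,"dy":0,"dz":0,"gripper":-1},
  {"rx":0,"ry":0,"rz":0,"dx":0,"dy":0,"dz":0,"gripper":-1},
  {"rx":0,"ry":0,"rz":0,"dx":0,"dy":0,"dz":0,"gripper":-1},
  {"rx":0,"ry":0,"rz":0,"dx":0,"dy":0,"dz":0,"gripper":-1},
], grip_force=50)

```text
clock: 14.28
tcp_pos: [0.6526, 0.2409, 0.0268]
orientation: [-3.124, -0.324, -0.003]
contact_force: [-0.3, -0.6, 6.1]
grip_width: 0.0582
gripper_force: 53.9
```

```bash
python3 -c "
from h import *
go(.4868,.0196,.18)"
```

```text
t 14.275 tcp [0.6526 0.2409 0.0268] w 0.0582 F [-0.3 -0.6  6.1] yawx 11.85 tilt 0.11
tool mm [-207.4  182.4 -153.7]
```

Call:
step_arm([
  {"rx":0,"ry":0,"rz":0,"dx":0,"dy":0,"dz":-13,"gripper":-1},
  {"rx":0,"ry":0,"rz":0,"dx":0,"dy":0,"dz":-30,"gripper":-1},
  {"rx":0,"ry":0,"rz":0,"dx":0,"dy":0,"dz":-40,"gripper":-1},
  {"rx":0,"ry":0,"rz":0,"dx":0,"dy":0,"dz":-40,"gripper":-1},
  {"rx":0,"ry":0,"rz":0,"dx":0,"dy":0,"dz":-30,"gripper":-1},
  {"rx":0,"ry":0,"rz":0,"dx":-12,"dy":12,"dz":0,"gripper":-1},
  {"rx":0,"ry":0,"rz":0,"dx":-30,"dy":28,"dz":0,"gripper":-1},
  {"rx":0,"ry":0,"rz":0,"dx":-40,"dy":35,"dz":0,"gripper":-1},
  {"rx":0,"ry":0,"rz":0,"dx":-40,"dy":35,"dz":0,"gripper":-1},
  {"rx":0,"ry":0,"rz":0,"dx":-40,"dy":35,"dz":0,"gripper":-1},
  {"rx":0,"ry":0,"rz":0,"dx":-30,"dy":25,"dz":0,"gripper":-1},
  {"rx":0,"ry":0,"rz":0,"dx":-15.4,"dy":12.4,"dz":0,"gripper":-1},
  {"rx":0,"ry":0,"rz":0,"dx":0,"dy":0,"dz":30,"gripper":-1},
  {"rx":0,"ry":0,"rz":0,"dx":0,"dy":0,"dz":25,"gripper":-1},
  {"rx":0,"ry":0,"rz":0,"dx":0,"dy":0,"dz":8,"gripper":-1},
  {"rx":0,"ry":0,"rz":0,"dx":0,"dy":0,"dz":0,"gripper":-1},
  {"rx":0,"ry":0,"rz":0,"dx":0,"dy":0,"dz":0,"gripper":-1},
], grip_force=50)

```text
clock: 16.4
tcp_pos: [0.487, 0.0197, 0.1164]
orientation: [-3.125, -0.325, -0.002]
contact_force: [0.3, 0.0, 0.2]
grip_width: 0.0588
gripper_force: 53.7
```

```bash
python3 -c "
from h import *
go(.4868,.0196,.1028)"
```

```text
t 16.4 tcp [0.487  0.0197 0.1164] w 0.0588 F [0.3 0.  0.2] yawx 11.88 tilt 0.08
tool mm [-0.2  0.1 13.6]
```

Bottom at about .0896, just above the rim. I'll enter gently.

Call:
step_arm([
  {"rx":0,"ry":0,"rz":0,"dx":0,"dy":0,"dz":3,"gripper":-1},
  {"rx":0,"ry":0,"rz":0,"dx":0,"dy":0,"dz":2,"gripper":-1},
  {"rx":0,"ry":0,"rz":0,"dx":0,"dy":0,"dz":1,"gripper":-1},
  {"rx":0,"ry":0,"rz":0,"dx":0,"dy":0,"dz":1,"gripper":-1},
  {"rx":0,"ry":0,"rz":0,"dx":0,"dy":0,"dz":1,"gripper":-1},
  {"rx":0,"ry":0,"rz":0,"dx":0,"dy":0,"dz":1,"gripper":-1},
  {"rx":0,"ry":0,"rz":0,"dx":0,"dy":0,"dz":0,"gripper":-1},
], grip_force=50)

```text
clock: 17.27
tcp_pos: [0.4863, 0.0194, 0.1066]
orientation: [3.125, 0.325, -0.0]
contact_force: [-0.3, -0.5, -1.0]
grip_width: 0.0584
gripper_force: 53.7
```

Call:
step_arm([
  {"rx":0,"ry":0,"rz":0,"dx":0.4,"dy":0,"dz":3,"gripper":-1},
  {"rx":0,"ry":0,"rz":0,"dx":0,"dy":0,"dz":7,"gripper":-1},
  {"rx":0,"ry":0,"rz":0,"dx":0,"dy":0,"dz":10,"gripper":-1},
  {"rx":0,"ry":0,"rz":0,"dx":0,"dy":0,"dz":7,"gripper":-1},
  {"rx":0,"ry":0,"rz":0,"dx":0,"dy":0,"dz":3,"gripper":-1},
  {"rx":0,"ry":0,"rz":0,"dx":0,"dy":0,"dz":1.5,"gripper":-1},
  {"rx":0,"ry":0,"rz":0,"dx":0,"dy":0,"dz":0,"gripper":-1},
  {"rx":0,"ry":0,"rz":0,"dx":0,"dy":0,"dz":0,"gripper":-1},
], grip_force=50)

```text
clock: 18.27
tcp_pos: [0.4869, 0.0195, 0.0754]
orientation: [3.125, 0.324, 0.001]
contact_force: [0.1, 0.4, -0.9]
grip_width: 0.0582
gripper_force: 53.7
```

Call:
step_arm([
  {"rx":0,"ry":0,"rz":0,"dx":0,"dy":0,"dz":1,"gripper":-1},
  {"rx":0,"ry":0,"rz":0,"dx":0,"dy":0,"dz":0.8,"gripper":-1},
  {"rx":0,"ry":0,"rz":0,"dx":0,"dy":0,"dz":0,"gripper":0.6},
  {"rx":0,"ry":0,"rz":0,"dx":0,"dy":0,"dz":0,"gripper":1},
  {"rx":0,"ry":0,"rz":0,"dx":0,"dy":0,"dz":0,"gripper":1},
  {"rx":0,"ry":0,"rz":0,"dx":0,"dy":0,"dz":0,"gripper":1},
  {"rx":0,"ry":0,"rz":0,"dx":0,"dy":0,"dz":-5,"gripper":1},
  {"rx":0,"ry":0,"rz":0,"dx":0,"dy":0,"dz":-20,"gripper":1},
  {"rx":0,"ry":0,"rz":0,"dx":0,"dy":0,"dz":-40,"gripper":1},
  {"rx":0,"ry":0,"rz":0,"dx":0,"dy":0,"dz":-40,"gripper":1},
  {"rx":0,"ry":0,"rz":0,"dx":0,"dy":0,"dz":0,"gripper":1},
  {"rx":0,"ry":0,"rz":0,"dx":0,"dy":0,"dz":0,"gripper":1},
], grip_force=50)

```text
clock: 19.77
tcp_pos: [0.4864, 0.0193, 0.1783]
orientation: [3.125, 0.324, -0.0]
contact_force: [-0.2, 0.2, 0.2]
grip_width: 0.0854
gripper_force: 0.0
```

```bash
python3 - <<'E'
from fit import *
S=cv2.imread("pics/scene0.png");T=cv2.imread("pics/top0.png")
print(fit(S,(.4303,.211),0,.024,"w"),fit(T,(.4303,.211),0,.024,"w",n="top"))
go(.4303,.211,.025)
E
```

```text
(array([0.426 , 0.2118]), np.float64(155.4)) (array([0.4329, 0.2129]), np.float64(1454.0))
t 19.775 tcp [0.4864 0.0193 0.1783] w 0.0854 F [-0.2  0.2  0.2] yawx 11.85 tilt 0.01
tool mm [ -15.5 -199.1  153.2]
```

```bash
sed -i 's/(v>120)&(s<60)/(v>150)/' fit.py; python3 - <<'E'
from fit import *
S=cv2.imread("pics/scene0.png");T=cv2.imread("pics/top0.png")
print(fit(S,(.4303,.211),0,.024,"w"),fit(T,(.4303,.211),0,.024,"w",n="top"))
E
```

```text
(array([0.4274, 0.2091]), np.float64(90.7)) (array([0.4306, 0.2111]), np.float64(17.1))
```

Call:
step_arm([
  {"rx":0,"ry":0,"rz":0,"dx":0,"dy":-14,"dz":0,"gripper":1},
  {"rx":0,"ry":0,"rz":0,"dx":-2,"dy":-30,"dz":0,"gripper":1},
  {"rx":0,"ry":0,"rz":0,"dx":-3,"dy":-40,"dz":0,"gripper":1},
  {"rx":0,"ry":0,"rz":0,"dx":-5,"dy":-45,"dz":0,"gripper":1},
  {"rx":0,"ry":0,"rz":0,"dx":-3,"dy":-40,"dz":0,"gripper":1},
  {"rx":0,"ry":0,"rz":0,"dx":-2,"dy":-20,"dz":15,"gripper":1},
  {"rx":0,"ry":0,"rz":0,"dx":0,"dy":-10,"dz":30,"gripper":1},
  {"rx":0,"ry":0,"rz":0,"dx":0,"dy":0,"dz":35,"gripper":1},
  {"rx":0,"ry":0,"rz":0,"dx":0,"dy":0,"dz":20,"gripper":1},
  {"rx":0,"ry":0,"rz":0,"dx":0,"dy":0,"dz":0,"gripper":1},
  {"rx":0,"ry":0,"rz":0,"dx":0,"dy":0,"dz":0,"gripper":1},
], grip_force=35)

```text
clock: 21.15
tcp_pos: [0.431, 0.2118, 0.0786]
orientation: [-3.124, -0.325, 0.0]
contact_force: [0.3, 0.6, 0.2]
grip_width: 0.0851
gripper_force: 0.0
```

```bash
python3 -c "
from h import *
go(.4303,.211,.024)"
```

```text
t 21.15 tcp [0.431  0.2118 0.0786] w 0.0851 F [0.3 0.6 0.2] yawx 11.89 tilt 0.02
tool mm [-0.8  0.6 54.6]
```

Call:
step_arm([
  {"rx":0,"ry":0,"rz":0,"dx":-0.6,"dy":0.6,"dz":15,"gripper":1},
  {"rx":0,"ry":0,"rz":0,"dx":0,"dy":0,"dz":20,"gripper":1},
  {"rx":0,"ry":0,"rz":0,"dx":0,"dy":0,"dz":13,"gripper":1},
  {"rx":0,"ry":0,"rz":0,"dx":0,"dy":0,"dz":6,"gripper":1},
  {"rx":0,"ry":0,"rz":0,"dx":0,"dy":0,"dz":0,"gripper":1},
  {"rx":0,"ry":0,"rz":0,"dx":0,"dy":0,"dz":0,"gripper":-1},
  {"rx":0,"ry":0,"rz":0,"dx":0,"dy":0,"dz":0,"gripper":-1},
  {"rx":0,"ry":0,"rz":0,"dx":0,"dy":0,"dz":0,"gripper":-1},
  {"rx":0,"ry":0,"rz":0,"dx":0,"dy":0,"dz":0,"gripper":-1},
  {"rx":0,"ry":0,"rz":0,"dx":0,"dy":0,"dz":0,"gripper":-1},
  {"rx":0,"ry":0,"rz":0,"dx":0,"dy":0,"dz":0,"gripper":-1},
], grip_force=40)

```text
clock: 22.52
tcp_pos: [0.4311, 0.2106, 0.0252]
orientation: [-3.125, -0.324, -0.002]
contact_force: [-1.3, -1.8, 6.1]
grip_width: 0.0585
gripper_force: 41.9
```

```bash
python3 -c "
from h import *
go(.4868,.0195,.16)"
```

```text
t 22.525 tcp [0.4311 0.2106 0.0252] w 0.0585 F [-1.3 -1.8  6.1] yawx 11.85 tilt 0.06
tool mm [  15.5  198.4 -134.8]
```

Call:
step_arm([
  {"rx":0,"ry":0,"rz":0,"dx":0,"dy":0,"dz":-10,"gripper":-1},
  {"rx":0,"ry":0,"rz":0,"dx":0,"dy":0,"dz":-25,"gripper":-1},
  {"rx":0,"ry":0,"rz":0,"dx":0,"dy":0,"dz":-40,"gripper":-1},
  {"rx":0,"ry":0,"rz":0,"dx":0,"dy":0,"dz":-40,"gripper":-1},
  {"rx":0,"ry":0,"rz":0,"dx":0,"dy":0,"dz":-20,"gripper":-1},
  {"rx":0,"ry":0,"rz":0,"dx":0,"dy":13,"dz":0,"gripper":-1},
  {"rx":0,"ry":0,"rz":0,"dx":3,"dy":30,"dz":0,"gripper":-1},
  {"rx":0,"ry":0,"rz":0,"dx":3,"dy":40,"dz":0,"gripper":-1},
  {"rx":0,"ry":0,"rz":0,"dx":4,"dy":45,"dz":0,"gripper":-1},
  {"rx":0,"ry":0,"rz":0,"dx":3,"dy":40,"dz":0,"gripper":-1},
  {"rx":0,"ry":0,"rz":0,"dx":2.5,"dy":20,"dz":0,"gripper":-1},
  {"rx":0,"ry":0,"rz":0,"dx":0,"dy":10.4,"dz":0,"gripper":-1},
  {"rx":0,"ry":0,"rz":0,"dx":0,"dy":0,"dz":20,"gripper":-1},
  {"rx":0,"ry":0,"rz":0,"dx":0,"dy":0,"dz":20,"gripper":-1},
  {"rx":0,"ry":0,"rz":0,"dx":0,"dy":0,"dz":5,"gripper":-1},
  {"rx":0,"ry":0,"rz":0,"dx":0,"dy":0,"dz":0,"gripper":-1},
  {"rx":0,"ry":0,"rz":0,"dx":0,"dy":0,"dz":0,"gripper":-1},
], grip_force=40)

```text
clock: 24.65
tcp_pos: [0.487, 0.0196, 0.115]
orientation: [-3.125, -0.325, -0.002]
contact_force: [-0.2, 0.3, -1.0]
grip_width: 0.0586
gripper_force: 43.1
```

```bash
python3 -c "
from h import *
go(.4868,.0195,.1022)"
```

```text
t 24.65 tcp [0.487  0.0196 0.115 ] w 0.0586 F [-0.2  0.3 -1. ] yawx 11.87 tilt 0.06
tool mm [-0.2  0.1 12.8]
```

Call:
step_arm([
  {"rx":0,"ry":0,"rz":0,"dx":0,"dy":0,"dz":4,"gripper":-1},
  {"rx":0,"ry":0,"rz":0,"dx":0,"dy":0,"dz":2,"gripper":-1},
  {"rx":0,"ry":0,"rz":0,"dx":0,"dy":0,"dz":1,"gripper":-1},
  {"rx":0,"ry":0,"rz":0,"dx":0,"dy":0,"dz":1,"gripper":-1},
  {"rx":0,"ry":0,"rz":0,"dx":0,"dy":0,"dz":1,"gripper":-1},
  {"rx":0,"ry":0,"rz":0,"dx":0,"dy":0,"dz":1,"gripper":-1},
  {"rx":0,"ry":0,"rz":0,"dx":0,"dy":0,"dz":1,"gripper":-1},
  {"rx":0,"ry":0,"rz":0,"dx":0,"dy":0,"dz":1,"gripper":-1},
  {"rx":0,"ry":0,"rz":0,"dx":0,"dy":0,"dz":0.5,"gripper":-1},
  {"rx":0,"ry":0,"rz":0,"dx":0,"dy":0,"dz":0,"gripper":-1},
  {"rx":0,"ry":0,"rz":0,"dx":0,"dy":0,"dz":0,"gripper":-1},
], grip_force=40)

```text
clock: 26.02
tcp_pos: [0.4866, 0.0194, 0.1019]
orientation: [3.125, 0.324, 0.0]
contact_force: [0.1, 0.8, 0.2]
grip_width: 0.0585
gripper_force: 43.1
```

Release, lift and move aside toward -y for a clear view.

Call:
step_arm([
  {"rx":0,"ry":0,"rz":0,"dx":0,"dy":0,"dz":0.4,"gripper":-1},
  {"rx":0,"ry":0,"rz":0,"dx":0,"dy":0,"dz":0,"gripper":0.6},
  {"rx":0,"ry":0,"rz":0,"dx":0,"dy":0,"dz":0,"gripper":1},
  {"rx":0,"ry":0,"rz":0,"dx":0,"dy":0,"dz":0,"gripper":1},
  {"rx":0,"ry":0,"rz":0,"dx":0,"dy":0,"dz":0,"gripper":1},
  {"rx":0,"ry":0,"rz":0,"dx":0,"dy":0,"dz":-5,"gripper":1},
  {"rx":0,"ry":0,"rz":0,"dx":0,"dy":0,"dz":-20,"gripper":1},
  {"rx":0,"ry":0,"rz":0,"dx":0,"dy":0,"dz":-40,"gripper":1},
  {"rx":0,"ry":0,"rz":0,"dx":0,"dy":0,"dz":-40,"gripper":1},
  {"rx":0,"ry":0,"rz":0,"dx":0,"dy":20,"dz":-20,"gripper":1},
  {"rx":0,"ry":0,"rz":0,"dx":0,"dy":40,"dz":0,"gripper":1},
  {"rx":0,"ry":0,"rz":0,"dx":0,"dy":40,"dz":0,"gripper":1},
  {"rx":0,"ry":0,"rz":0,"dx":0,"dy":40,"dz":0,"gripper":1},
  {"rx":0,"ry":0,"rz":0,"dx":0,"dy":40,"dz":0,"gripper":1},
  {"rx":0,"ry":0,"rz":0,"dx":0,"dy":20,"dz":0,"gripper":1},
  {"rx":0,"ry":0,"rz":0,"dx":0,"dy":0,"dz":0,"gripper":1},
  {"rx":0,"ry":0,"rz":0,"dx":0,"dy":0,"dz":0,"gripper":1},
], grip_force=40)

```text
clock: 28.15
tcp_pos: [0.5277, -0.1743, 0.2265]
orientation: [-3.123, -0.328, 0.0]
contact_force: [-1.1, 0.0, -0.4]
grip_width: 0.0852
gripper_force: 0.0
```

```bash
python3 - <<'E'
from h import *
a=r.grab_frame("top");b=r.grab_frame("scene")
x=cv2.resize(a[165:225,288:348],(400,400),interpolation=cv2.INTER_CUBIC);y=cv2.resize(b[170:240,293:363],(400,400),interpolation=cv2.INTER_CUBIC)
z=cv2.resize(b[60:310,100:600],(400,200));w=cv2.resize(a[100:270,150:490],(400,200))
cv2.imwrite("pics/c5.png",np.vstack([np.hstack([x,y]),np.hstack([w,z])]))
E
```

```text
(no output)
```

View pics/c5.png

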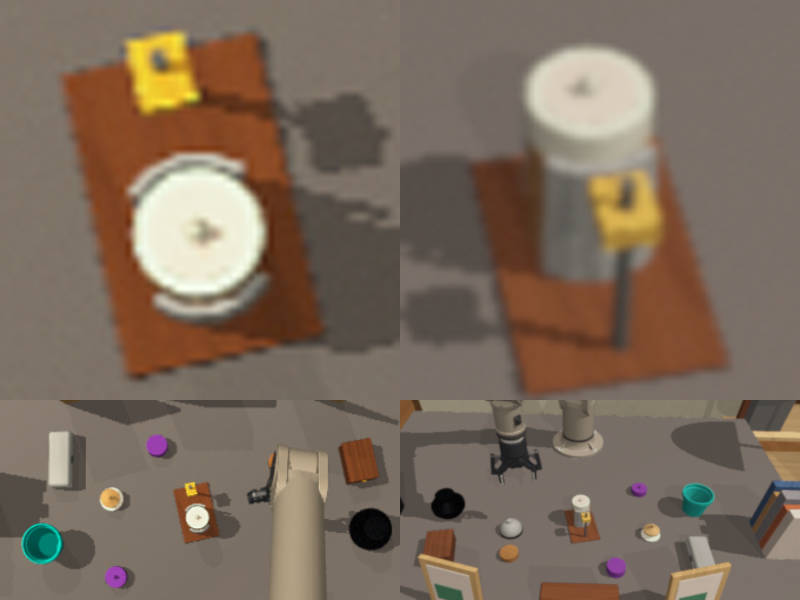

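The tealight sits upright and centred in the tube on top of the stack. The spare disc, the look-alikes and the bystanders look undisturbed, and the marker hasn't moved. Handing in.

```bash
python3 -c "
from bench import r
print(r.hand_in())"
```

```text
the job is handed in; nothing more can be done
None
```

I stacked the thick disc, then the mid disc, in the tube with the tealight upright on top, putting its rim about 100 mm above the shelf against a marker middle measured at about 98 mm, and handed the job in at about 28 s.

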